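# Load the brass slotted mass on the plate-sealing press

### The arm

A 6-joint arm with a two-finger parallel gripper is mounted at the origin on the work surface. World frame = base frame: x ahead of the robot, y to its left, z up, the work surface at z = 0. Lengths are in m, angles in degrees, forces in N, time in s.
With the tool pointing down it reaches from about 0.3 to 0.75 m from the base axis. Payload 8.5 kg.
Tool frame: the origin (TCP) lies between the finger pads; the fingertips stand 19 mm ahead of it and the grasp point (between the pads) is the TCP; z points along the fingers, y is the direction in which the jaws open and shut (so a half turn about z gives the same grasp; the last joint's range is limited). The gripper opens to 85 mm and grips with 20 to 120 N. Pads are 22 mm wide; open, the fingers measure 114 mm over their backs; the gripper's body (76 mm by 85 mm) begins 54 mm behind the grasp point. The pads swing forward as they close: fully open they stand 13 mm farther back than shut.
Start: joints at [-12.336, 21.807, 74.336, -0, 83.858, -12.336], TCP at [0.55, 0, 0.25] pointing down, gripper open.
Joint ranges: [-178.18, 178.18], [-50.72, 133.34], [12.68, 142.11], [-81.47, 261.47], [9.98, 163.14], [-165.26, 165.26]. Speed limits (degrees/s): [136.94, 136.94, 180, 180, 180, 180].

### API

Orientations are given as a 3x3 rotation matrix whose columns are the frame's x, y, z axes.
In Python, from rig import env gives the robot as it stands.
- The arm moves only by the shell command python3 -m pendant 'ROWS' [OPENING] [FORCE]. ROWS is JSON, a list of rows, each a list of 2 entries, a list of its own where there are three numbers: the shift along the tool's x, y, z scaled (see below), then the turn, a rotation vector about the tool's x, y, z scaled (see below). A call has 1 to 20 rows; each row shifts and turns the commanded pose from where the row before left it, along the tool's axes as they then stand; what a row does not reach is not made up. The controller multiplies each number of a shift by 0.1 m and each number of a turn by pi/2 rad. A row lasts 1/8 s, in which the tool goes at most 62.5 mm and 10.7 degrees, less where a joint would pass 70% of its speed; a pose out of reach is approached as far as the arm can. A call with a number of a shift or a turn outside -1 to 1 is refused whole. A call with a gripper value outside its range is refused whole. OPENING is the gripper command: -1 is shut, 1 is fully open, values between are in proportion, set as the call begins (- or left out, the last holds). The fingers move at their own pace and stop on an object; FORCE is the grip in N (left out, the last holds). Time passes only in rows, so rows that do not move let the fingers close. It gives the time, the measured TCP pose, the force and the opening at its end, in the units of the state.
- env.observe(): the state, without advancing time (a new reading comes with each control period).
- env.get_image(name): name is "scene" or "side" or "wrist"; returns a dict with "image" (480x640x3 uint8, red, green, blue), "K" (3x3 intrinsics, pixels), "R" (3x3) and "t" (3): a world point X has camera coordinates R X + t. Camera axes: x right, y down, z forward; pixel columns grow to the right and rows downward; lengths in m; the calibration is good to about 2 mm. The wrist camera is an equidistant fisheye: a pixel r from the principal point sees the ray r / f radians off the axis. A picture is of the moment at which its call begins. There is no depth.
- env.close_job(): hands the job in, once; it reports no verdict.
The state is a dict: "time_s": time; "q": joint angles; "qvel": joint speeds; "joint_efforts": joint torques, N m; "position": TCP position; "tool_rot": TCP orientation; "ft_force": force on the tool from outside, world axes, zero at the start; "wrist_torque": the same for the moment, N m; "grip_width": finger opening in m.
Only numpy, scipy, OpenCV 4.12 (cv2) and the standard library are available. Lean on these libraries where they do the work, as an engineer would, in place of code of your own. Each camera call takes 0.05 s, during which the arm holds its last target.

### The job

Load the brass slotted mass onto the weight stem of the plate-sealing press: slide it in sideways under the red knob and set it down flat and fully home on top of the steel mass already there, with its slot facing the opposite way from that mass's slot. Leave the steel mass seated on the stem and let go.

Things in the scene. Friction and masses are not known exactly. Their poses are not given: they have to be found in the camera images.
- press: Plate-sealing press fixed on the bench: base 150 (x) x 110 mm, corner posts up to z = 46 mm, dark round pan (70 mm) with its top at z = 40 mm; upright 8 mm stem in the middle, with a red knob (24 mm wide, z = 102 to 110 mm) too wide for the slots. Bare stem between seated mass (top z = 60 mm) and knob: 42 mm. Origin: base underside, on the stem's axis; z up.
- seated_mass: Plain steel slotted mass, about 0.34 kg, already on the stem, loose on the pan, underside 40 mm above the bench. 60 mm disc, 20 mm thick, two flats 56 mm apart to grip (at own y = +-28 mm, 21 mm long). Slot 18 mm wide runs along own +x: open at the rim at +x, inner end at x = -7 mm. Origin: centre of underside, z up. 
- brass_mass: Brass (yellow metal) slotted mass to load, 0.25 to 0.45 kg, lying flat on the bench; a steel and a blue one of the same shape lie nearby and are not wanted. 60 mm disc, 20 mm thick, two flats 56 mm apart to grip (at own y = +-28 mm, 21 mm long). Slot 18 mm wide runs along own +x: open at the rim at +x, inner end at x = -7 mm. Origin: centre of underside, z up. 
- brass_mass_slot (a point): Mouth of the brass mass's slot: 30 mm from the disc's axis along its +x, 10 mm above the underside. Axes as the brass mass.
There are look-alikes about, which are no part of the job. Leave any brown or pink look-alike of the seated_mass alone. Of the things that look like the brass_mass, the larger one is meant.

How it is judged (in metres and radians):
At the end, for the whole second after the job is handed in: Brass mass released, at rest and flat (7 degrees) on the seated steel mass, its underside 55 to 66 mm above the bench; both centres within 12 mm of the stem; brass slot mouth at least 15 mm beyond the steel mass's centre, on the side away from its slot; steel mass flat on the pan (horizontal distance between each of brass_mass, seated_mass and press below 0.012 m and z of brass_mass in the frame of press between 0.055 and 0.066 m and angle between each of brass_mass, seated_mass's own z axis and vertical below 0.12 rad and x of brass_mass_slot in the frame of seated_mass below -0.015 m and z of seated_mass in the frame of press below 0.046 m and linear speed of brass_mass below 0.02 m/s); the robot touches nothing.
It also fails if it takes over 38 s, if anything falls off the work surface, if the arm or the gripper's body presses on something with over 40 N, if the wrist force passes 120 N, or if a joint passes its speed limit or range.

## Working session

There is one attempt and no reset: what is moved stays moved. The work goes in short steps, Python scripts to look and compute and a shell command to move; the robot and the scene stay as the last step left them, time stands still between calls to the robot, and variables do not carry over. Pictures are saved under pics/ and viewed, and the job is handed in when it is done.

```bash
ls; mkdir -p pics; python3 - <<'E'
from rig import env
import cv2,numpy as np
s=env.observe();print({k:np.round(v,3).tolist() for k,v in s.items()})
for n in ["scene","side","wrist"]:
    d=env.get_image(n);cv2.imwrite(f"pics/{n}0.png",d["image"][:,:,::-1]);print(n,d["K"].tolist(),np.round(d["R"],4).tolist(),np.round(d["t"],4).tolist())
E
```

```text
pics
{'time_s': 0.0, 'q': [-12.336, 21.842, 74.385, 0.0, 83.858, -12.337], 'qvel': [-0.115, 0.052, 0.015, 0.017, -0.049, -0.042], 'joint_efforts': [-0.001, -44.847, -23.129, -0.0, 0.005, 0.0], 'position': [0.55, 0.0, 0.25], 'tool_rot': [[-0.0, 1.0, -0.001], [1.0, 0.0, 0.0], [0.0, -0.001, -1.0]], 'ft_force': [0.329, -0.331, -0.131], 'wrist_torque': [-0.01, 0.005, 0.002], 'grip_width': 0.085}
scene [[561.8366604782215, 0.0, 314.77861124870213], [0.0, 561.8366604782215, 233.7834972771712], [0.0, 0.0, 1.0]] [[0.6442, 0.7649, 0.002], [0.5186, -0.4348, -0.7362], [-0.5622, 0.4753, -0.6767]] [-0.2894, -0.1979, 1.1928]
side [[577.1292747814233, 0.0, 319.18915091438834], [0.0, 577.1292747814233, 242.28254802010804], [0.0, 0.0, 1.0]] [[-0.9924, -0.1228, 0.0069], [-0.0792, 0.5951, -0.7997], [0.0941, -0.7942, -0.6003]] [0.4736, 0.1013, 1.0261]
wrist [[371.64829954431775, 0.0, 313.94978445502363], [0.0, 371.64829954431775, 240.06816552505526], [0.0, 0.0, 1.0]] [[1.0, 0.0001, -0.0014], [0.0005, -0.9503, 0.3115], [-0.0013, -0.3115, -0.9503]] [-0.5485, -0.041, 0.3792]
```

View pics/scene0.png

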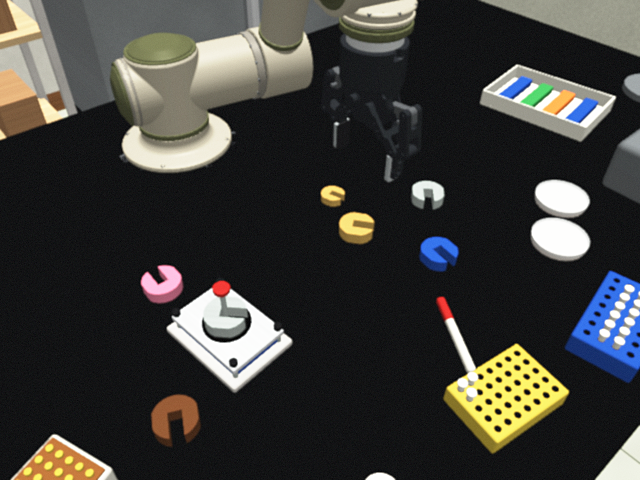

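View pics/side0.png

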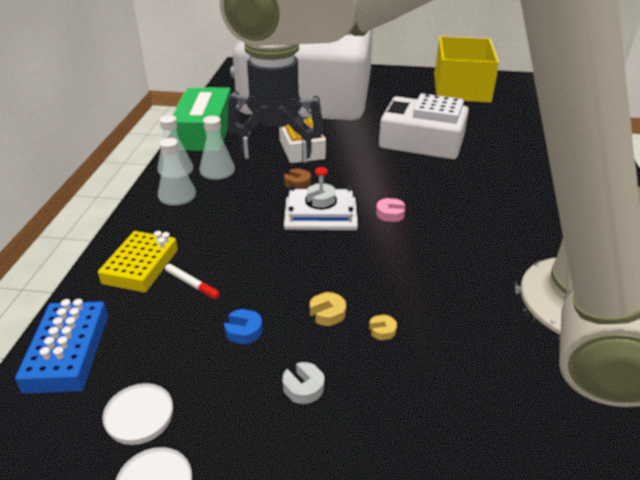

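View pics/wrist0.png

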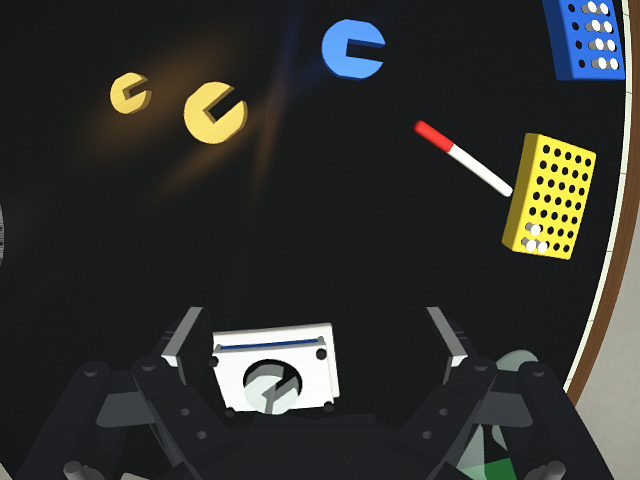

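The scene view shows the large brass mass at about (357,228), with the press at (228,325). In the wrist view the brass is at (215,113), slot up and to the right, and the steel mass's slot is also visible. Next I'll measure both.

```bash
cat > h.py <<'E'
import numpy as np,cv2
from rig import env
def ray(d,name,uv):
    K,R,t=[np.array(d[k]) for k in "KRt"]
    uv=np.atleast_2d(np.array(uv,float))
    x=(uv[:,0]-K[0,2])/K[0,0];y=(uv[:,1]-K[1,2])/K[1,1]
    if name=="wrist":
        r=np.hypot(x,y)+1e-12;v=np.c_[np.sin(r)*x/r,np.sin(r)*y/r,np.cos(r)]
    else: v=np.c_[x,y,np.ones_like(x)]
    return -R.T@t, v@R
def plane(d,name,uv,z):
    o,v=ray(d,name,uv);return o+v*((z-o[2])/v[:,2])[:,None]
def proj(d,name,X):
    K,R,t=[np.array(d[k]) for k in "KRt"]
    c=np.atleast_2d(X)@R.T+t
    if name=="wrist":
        rr=np.hypot(c[:,0],c[:,1]);th=np.arctan2(rr,c[:,2]);p=c[:,:2]/rr[:,None]*th[:,None]
    else:p=c[:,:2]/c[:,2:]
    return p*[K[0,0],K[1,1]]+[K[0,2],K[1,2]]
E
python3 - <<'E'
from h import *
import math
for n,boxes in {"wrist":[(170,65,270,165)],"scene":[(330,205,385,250)],"side":[(300,285,355,335)]}.items():
    d=env.get_image(n);im=d["image"]
    hsv=cv2.cvtColor(im,cv2.COLOR_RGB2HSV)
    for (x0,y0,x1,y1) in boxes:
        h=hsv[y0:y1,x0:x1]
        m=((h[...,0]>12)&(h[...,0]<35)&(h[...,1]>80)&(h[...,2]>60)).astype(np.uint8)
        v=h[...,2][m>0];print(n,m.sum(),np.percentile(v,[5,25,50,75,95]))
        cv2.imwrite(f"pics/m_{n}.png",cv2.resize(np.hstack([im[y0:y1,x0:x1,::-1],cv2.merge([m*255]*3)]),None,fx=4,fy=4,interpolation=0))
        c=max(cv2.findContours(m,0,1)[0],key=cv2.contourArea)[:,0]+[x0,y0]
        hull=cv2.convexHull(c.astype(np.int32))[:,0]
        (e,r)=cv2.minEnclosingCircle(plane(d,n,c,0.02)[:,:2].astype(np.float32));print("circle",e,r)
        P=plane(d,n,c,0.02)[:,:2]
        print("cent",P.mean(0))
d=env.get_image("wrist");im=d["image"];cv2.imwrite("pics/wz.png",cv2.resize(im[310:430,190:360,::-1],None,fx=4,fy=4,interpolation=2))
d=env.get_image("scene");im=d["image"];cv2.imwrite("pics/sz.png",cv2.resize(im[270:400,150:310,::-1],None,fx=4,fy=4,interpolation=2))
d=env.get_image("side");im=d["image"];cv2.imwrite("pics/dz.png",cv2.resize(im[160:240,270:370,::-1],None,fx=6,fy=6,interpolation=2))
print(proj(d,"side",[[.55,0,.25]]))
E
```

```text
wrist 4500 [ 62.   67.  140.5 248.  251. ]
circle (0.45228511095046997, 0.07901624590158463) 0.04326433688402176
cent [0.45558914 0.08268486]
scene 1009 [ 93.4 138.  201.  250.  253. ]
circle (0.458222359418869, 0.08515482395887375) 0.04190603643655777
cent [0.45875194 0.08487614]
side 1093 [ 87. 146. 186. 234. 237.]
circle (0.45030200481414795, 0.10278677940368652) 0.04333316534757614
cent [0.45115987 0.10346081]
[[275.34292102 153.82811651]]
```

```bash
python3 -c "
import cv2,numpy as np
a=[cv2.resize(cv2.imread('pics/'+n+'.png'),(400,300)) for n in ['wz','sz','dz','m_wrist']]
cv2.imwrite('pics/tile1.png',np.vstack([np.hstack(a[:2]),np.hstack(a[2:])]))"
```

```text
(no output)
```

View pics/tile1.png

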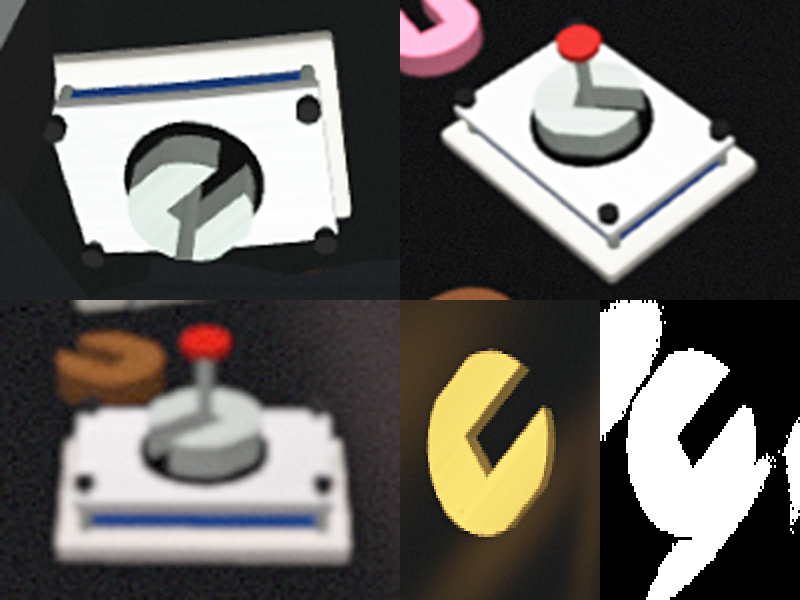

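```bash
cat > brass.py <<'E'
from h import *
from scipy.optimize import least_squares
def brass(n,box,z,thr,d=None,mode="brass"):
    d=d or env.get_image(n);im=d["image"];x0,y0,x1,y1=box
    h=cv2.cvtColor(im,cv2.COLOR_RGB2HSV)[y0:y1,x0:x1].astype(int)
    if mode=="brass": m=((h[...,0]>12)&(h[...,0]<35)&(h[...,1]>80)&(h[...,2]>thr))
    else: m=mode(h)
    m=m.astype(np.uint8)
    c=max(cv2.findContours(m,0,cv2.CHAIN_APPROX_NONE)[0],key=cv2.contourArea)[:,0]
    mm=np.zeros_like(m);cv2.drawContours(mm,[c[:,None]],-1,1,-1)
    hull=cv2.convexHull(c)[:,0]
    P=plane(d,n,c+[x0,y0],z)[:,:2].astype(np.float32)
    # area centroid of hull minus slot region
    hh=np.zeros_like(m);cv2.fillConvexPoly(hh,hull,1)
    sl=((hh>0)&(mm==0)).astype(np.uint8)
    sl=cv2.morphologyEx(sl,cv2.MORPH_OPEN,np.ones((3,3)))
    k,l,st,ce=cv2.connectedComponentsWithStats(sl)
    i=1+np.argmax(st[1:,4]);ys,xs=np.nonzero(l==i)
    S=plane(d,n,np.c_[xs+x0,ys+y0],z)[:,:2]
    H=plane(d,n,hull+[x0,y0],z)[:,:2].astype(np.float32)
    e=cv2.minEnclosingCircle(H)
    sc=S.mean(0);a=np.degrees(np.arctan2(*(sc-e[0])[::-1]))
    # slot axis by PCA
    w,V=np.linalg.eigh(np.cov(S.T));v=V[:,1]*np.sign(V[:,1]@(sc-e[0]))
    print(n,"centre",np.round(e[0],4),"r",round(e[1],4),"slotcent ang",round(a,1),"pca",round(np.degrees(np.arctan2(v[1],v[0])),1),"slot off",np.round(np.linalg.norm(sc-e[0]),4))
    return d,mm
E
python3 - <<'E'
from brass import *
brass("wrist",(170,65,270,165),.02,200)
brass("scene",(330,205,385,250),.02,225)
brass("side",(300,285,355,335),.02,215)
# knob
oo=[];vv=[]
for n,box in {"scene":(205,275,240,300),"side":(308,160,335,180)}.items():
    d=env.get_image(n);im=d["image"].astype(int);x0,y0,x1,y1=box
    b=im[y0:y1,x0:x1];m=(b[...,0]>120)&(b[...,1]<90)
    ys,xs=np.nonzero(m);uv=[xs.mean()+x0,ys.mean()+y0];print(n,uv,m.sum())
    o,v=ray(d,n,uv);print(plane(d,n,uv,.106));oo.append(o);vv.append(v[0]/np.linalg.norm(v[0]))
A=sum(np.eye(3)-np.outer(v,v) for v in vv);b=sum((np.eye(3)-np.outer(v,v))@o for o,v in zip(oo,vv));print("knob",np.linalg.solve(A,b))
d=env.get_image("wrist")
# steel slot in wrist crop: crop px -> /400*170+190, /300*120+310
cr=lambda u,v:(u/400*170+190,v/300*120+310)
print("slot edges",plane(d,"wrist",[cr(185,212),cr(222,165),cr(200,212),cr(250,165)],.06))
print("base corners far",plane(d,"wrist",[cr(55,57),cr(330,33),cr(350,215)],.01))
E
```

```text
wrist centre [0.4523 0.0917] r 0.0301 slotcent ang 37.5 pca 36.8 slot off 0.0109
scene centre [0.452  0.0913] r 0.0301 slotcent ang 41.2 pca 37.7 slot off 0.0104
side centre [0.4518 0.0937] r 0.0291 slotcent ang 39.1 pca 38.3 slot off 0.0101
scene [np.float64(220.93534482758622), np.float64(288.19827586206895)] 232
[[ 0.49934459 -0.20467871  0.106     ]]
side [np.float64(320.0), np.float64(171.1881188118812)] 101
[[ 0.50149107 -0.20347238  0.106     ]]
knob [ 0.50073376 -0.20454718  0.10613976]
slot edges [[ 0.4988265  -0.20389176  0.06      ]
 [ 0.51754092 -0.17569691  0.06      ]
 [ 0.5059593  -0.203591    0.06      ]
 [ 0.53023077 -0.17544212  0.06      ]]
base corners far [[ 0.4305769  -0.15486412  0.01      ]
 [ 0.56743812 -0.13878915  0.01      ]
 [ 0.58081976 -0.25031393  0.01      ]]
```

Measured: brass at (0.452, 0.092) with its slot at about 37.5°, stem at (0.5005, −0.2045), and steel slot at about 53°. So the brass slot must face about −127°. I'll grip with jaw yaw 127.5°, which puts the place yaw at −37° and keeps joint 6 in range.

```bash
python3 -m pendant '[[[0.307,-0.327,0],[0,0,0]],[[0.307,-0.327,0],[0,0,0]],[[0.306,-0.326,0],[0,0,0]],[[0,0,0.1],[0,0,-0.118]],[[0,0,0.1],[0,0,-0.118]],[[0,0,0.1],[0,0,-0.118]],[[0,0,0.1],[0,0,-0.118]],[[0,0,0.1],[0,0,-0.118]],[[0,0,0.1],[0,0,-0.118]],[[0,0,0.1],[0,0,-0.118]],[[0,0,0.1],[0,0,-0.118]],[[0,0,0.1],[0,0,-0.118]],[[0,0,0.1],[0,0,-0.118]],[[0,0,0.1],[0,0,-0.118]],[[0,0,0.1],[0,0,-0.118]],[[0,0,0],[0,0,0]]]' 1
python3 - <<'E'
from h import *
s=env.observe();print({k:np.round(s[k],4).tolist() for k in ["time_s","position","tool_rot","q","grip_width"]})
n="wrist"
d=env.get_image(n);cv2.imwrite(f"pics/{n}1.png",d["image"][:,:,::-1])
# the brass centre and slot direction expected
print(proj(d,n,[[.452,.092,.02],[.452+.03*.793,.092+.03*.609,.02],s["position"]]))
E
```

```text
time_s: 2.75
position: [0.4518, 0.092, 0.13]
tool_rot: [[-0.795, -0.607, -0.001], [-0.607, 0.795, 0.0], [0.001, 0.001, -1.0]]
ft_force: [0.1, 0.1, -0.1]
grip_width: 0.085
{'time_s': 2.75, 'position': [0.4518, 0.092, 0.13], 'tool_rot': [[-0.795, -0.6066, -0.0011], [-0.6066, 0.795, 0.0001], [0.0008, 0.0008, -1.0]], 'q': [-3.2519, 20.9743, 98.6922, 0.0018, 60.3978, -130.5976], 'grip_width': 0.085}
[[313.82156532 247.6971376 ]
 [313.96081538 288.5772289 ]
 [314.42201872 340.11576045]]
```

View pics/wrist1.png

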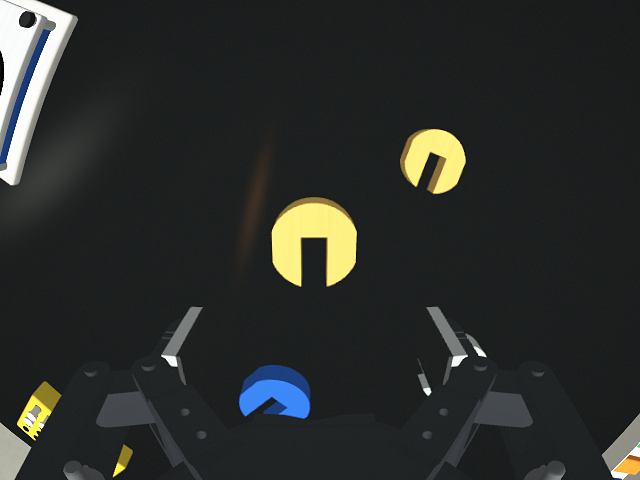

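The brass mass is centred at about (314,245) with its slot straight down, so it lines up with the jaws. Before descending I'll check finger clearance to the neighbouring masses.

```bash
python3 - <<'E'
from brass import *
d,m=brass("wrist",(260,185,370,300),.02,200)
s=env.observe();R=np.array(s["tool_rot"]);p=np.array(s["position"])
sc=env.get_image("scene");sd=env.get_image("side")
def loc(P): return np.round((P-p)@R*1000,0)
print("small",loc(plane(d,"wrist",[(433,160)],.015)),"blue",loc(plane(d,"wrist",[(275,400)],.02)))
print("steel scene",loc(plane(sc,"scene",[(428,190)],.02)),"side",loc(plane(sd,"side",[(304,380)],.02)),"blue scene",loc(plane(sc,"scene",[(438,250)],.02)))
E
```

```text
wrist centre [0.4514 0.0915] r 0.0301 slotcent ang 37.7 pca 37.9 slot off 0.0102
small [[ 59.  79. 116.]] blue [[-135.  -32.  111.]]
steel scene [[-113.  121.  111.]] side [[-114.  125.  111.]] blue scene [[-141.  -36.  111.]]
```

```bash
python3 -m pendant '[[[0,0,0.35],[0,0,0]],[[0,0,0.35],[0,0,0]],[[0,0,0.2],[0,0,0]],[[0,0,0.12],[0,0,0]],[[0,0,0.06],[0,0,0]],[[0,0,0],[0,0,0]],[[0,0,0],[0,0,0]]]' 1
python3 -m pendant '[[[0,0,0],[0,0,0]],[[0,0,0],[0,0,0]],[[0,0,0],[0,0,0]],[[0,0,0],[0,0,0]],[[0,0,0],[0,0,0]],[[0,0,0],[0,0,0]],[[0,0,0],[0,0,0]],[[0,0,0],[0,0,0]]]' -1 60
```

```text
time_s: 3.82
position: [0.4523, 0.092, 0.0229]
tool_rot: [[-0.794, -0.608, 0.001], [-0.608, 0.794, -0.0], [-0.001, -0.001, -1.0]]
ft_force: [0.3, 0.2, 1.1]
grip_width: 0.0854
time_s: 4.82
position: [0.4521, 0.0921, 0.023]
tool_rot: [[-0.794, -0.608, 0.001], [-0.608, 0.794, 0.0], [-0.001, -0.0, -1.0]]
ft_force: [-2.3, -0.4, 8.8]
grip_width: 0.0546
```

```bash
python3 -m pendant '[[[0,0,-0.05],[0,0,0]],[[0,0,-0.25],[0,0,0]],[[0,0,-0.4],[0,0,0]],[[0,0,-0.3],[0,0,0]],[[0,0,0],[0,0,0]],[[0,0,0],[0,0,0]]]'
python3 - <<'E'
from h import *
for n in ["wrist","side"]:
    d=env.get_image(n);im=d["image"][:,:,::-1]
    cv2.imwrite(f"pics/{n}2.png",im)
    if n=="side":cv2.imwrite(f"pics/side2z.png",cv2.resize(im[190:330,250:390],None,fx=4,fy=4))
    s=env.observe();p=s["position"];print(n,proj(d,n,[p,p-[0,0,.0235]]))
E
```

```text
time_s: 5.58
position: [0.4513, 0.092, 0.1212]
tool_rot: [[-0.794, -0.608, -0.002], [-0.608, 0.794, 0.0], [0.002, 0.001, -1.0]]
ft_force: [0.2, 0.4, -4.4]
grip_width: 0.0543
wrist [[314.42756496 339.64871351]
 [314.28400872 310.86622348]]
side [[328.73850596 256.98683385]
 [328.49467925 268.34167669]]
```

View pics/wrist2.png

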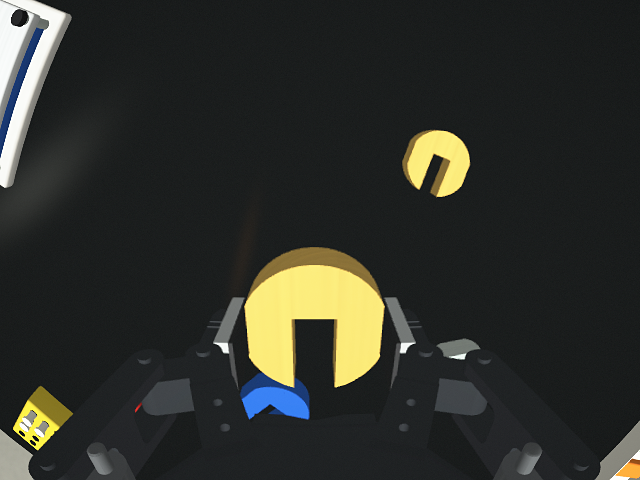

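View pics/side2z.png

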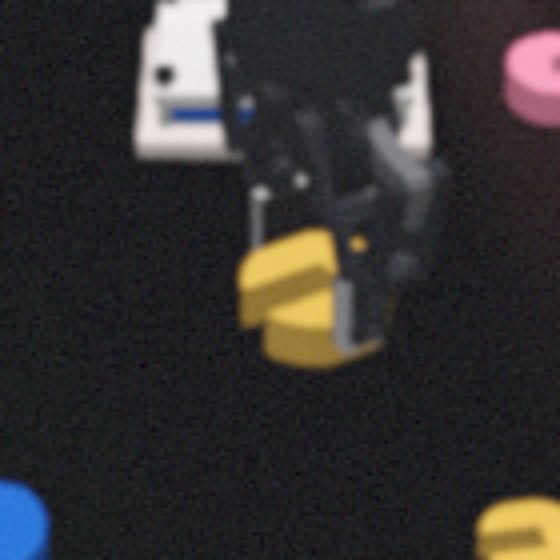

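```bash
python3 - <<'E'
from brass import *
s=env.observe();z=s["position"][2]
d=env.get_image("wrist")
R=np.array(s["tool_rot"]);p=np.array(s["position"])
# extreme pixel of top face: thresholds
for zz in (z-.0035,):
    d,m=brass("wrist",(235,235,395,400),zz,200,d)
    # pixel points: back rim top edge, slot inner end, slot mouth tips
    pts=[(314,265),(294,320),(334,320),(294,387),(334,387)]
    print(np.round((plane(d,"wrist",pts,zz)-p)@R*1000,1))
    ys,xs=np.nonzero(m);print(ys.min()+235,ys.max()+235,xs.min()+235,xs.max()+235)
E
```

```text
wrist centre [0.4508 0.0914] r 0.03 slotcent ang 37.8 pca 37.4 slot off 0.0094
[[ 30.4  -0.1   3.6]
 [  7.1  -7.9   3.5]
 [  7.1   7.7   3.5]
 [-27.5  -8.9   3.4]
 [-27.5   8.6   3.5]]
265 386 244 384
```

The mass is held flat and centred, with its slot along tool −x. Next I turn it +164.4° about tool z, then move beside the press on the far side of the stem from where the brass slot will face.

```bash
python3 -m pendant '[[[0,0,0],[0,0,0.06]],[[0,0,0],[0,0,0.11]],[[0,0,0],[0,0,0.115]],[[0,0,0],[0,0,0.115]],[[0,0,0],[0,0,0.115]],[[0,0,0],[0,0,0.115]],[[0,0,0],[0,0,0.115]],[[0,0,0],[0,0,0.115]],[[0,0,0],[0,0,0.115]],[[0,0,0],[0,0,0.115]],[[0,0,0],[0,0,0.115]],[[0,0,0],[0,0,0.115]],[[0,0,0],[0,0,0.115]],[[0,0,0],[0,0,0.115]],[[0,0,0],[0,0,0.115]],[[0,0,0],[0,0,0.115]],[[0,0,0],[0,0,0.1]],[[0,0,0],[0,0,0.06]]]'
python3 -m pendant '[[[-0.09,0.14,0],[0,0,0]],[[-0.16,0.26,0],[0,0,0]],[[-0.16,0.27,0],[0,0,0]],[[-0.17,0.27,0],[0,0,0]],[[-0.17,0.27,0],[0,0,0]],[[-0.17,0.27,0],[0,0,0]],[[-0.16,0.27,0],[0,0,0]],[[-0.16,0.27,0],[0,0,0]],[[-0.08,0.16,0],[0,0,0]],[[0,0,0],[0,0,0]],[[0,0,0],[0,0,0]]]'
python3 - <<'E'
from h import *
for n in ["wrist","side","scene"]:
    d=env.get_image(n);im=d["image"][:,:,::-1]
    cv2.imwrite(f"pics/{n}3.png",im)
    s=env.observe();print(s["time_s"],np.round(proj(d,n,[s["position"],[.5005,-.2045,.11]])))
a=cv2.imread("pics/scene3.png")[200:420,120:330];b=cv2.imread("pics/side3.png")[110:260,240:400]
cv2.imwrite("pics/t3.png",np.hstack([cv2.resize(a,(400,420)),cv2.resize(b,(400,420))]))
E
```

```text
time_s: 7.98
position: [0.4516, 0.092, 0.1215]
tool_rot: [[0.736, 0.677, -0.002], [0.677, -0.736, 0.0], [-0.001, -0.001, -1.0]]
ft_force: [0.0, -0.5, -3.4]
grip_width: 0.0542
time_s: 9.35
position: [0.503, -0.1569, 0.1221]
tool_rot: [[0.733, 0.681, -0.001], [0.681, -0.733, 0.001], [-0.0, -0.001, -1.0]]
ft_force: [0.6, -0.1, -4.3]
grip_width: 0.054
9.4 [[314. 334.]
 [385. 380.]]
9.45 [[316. 176.]
 [321. 169.]]
9.5 [[251. 265.]
 [221. 287.]]
```

View pics/wrist3.png

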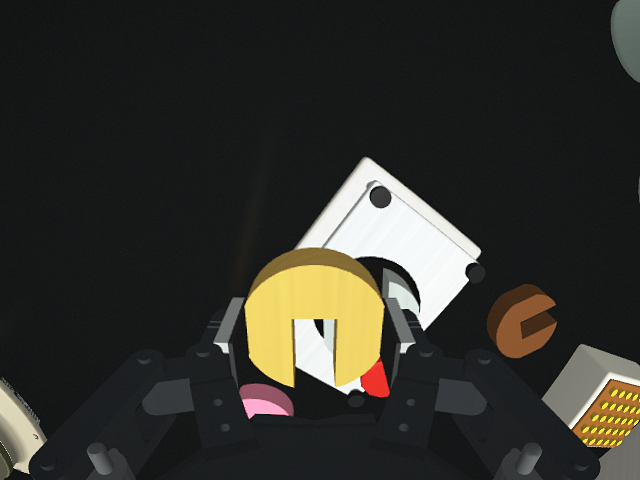

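View pics/t3.png

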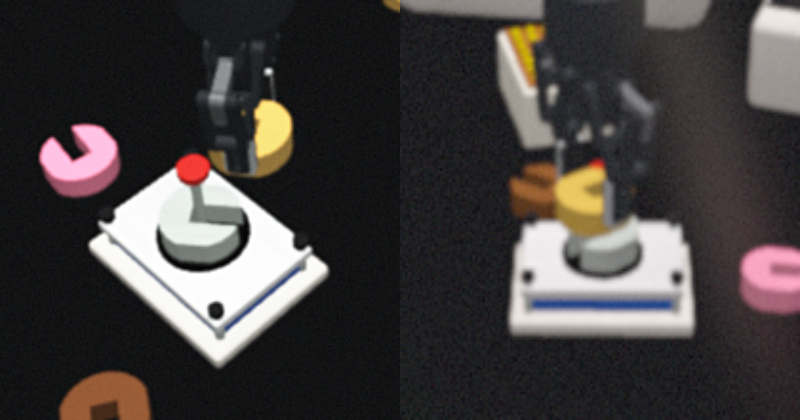

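The turn rows added up to 174.6°, my arithmetic slip, so the tool ended up closer to the stem than planned. Nothing touched: the knob at about (376,380) is clear of the right finger. I'll back off along the slot axis and undo 10° of yaw.

```bash
python3 -m pendant '[[[0.2,0,0],[0,0,0]],[[0.25,0,0],[0,0,0]],[[0,0,0],[0,0,-0.06]],[[0,0,0],[0,0,-0.05]],[[0,0,0],[0,0,0]],[[0,0,0],[0,0,0]]]'
python3 - <<'E'
from h import *
s=env.observe();R=np.array(s["tool_rot"]);p=s["position"]
print("stem in tool mm",np.round((np.array([.5005,-.2045,p[2]])-p)@R*1000,1))
for n in ["wrist","scene"]:
    d=env.get_image(n);im=d["image"];cv2.imwrite(f"pics/{n}4.png",im[:,:,::-1])
    m=(im[...,0]>120)&(im[...,1]<70)&(im[...,2]<70);m=m.astype(np.uint8)
    k,l,st,ce=cv2.connectedComponentsWithStats(m)
    for i in range(1,k):
        if st[i,4]>60: print(n,ce[i].round(),st[i],np.round((plane(d,n,ce[i],.108)-p)@R*1000,1))
# steel slot from scene: dark contour in top face
d=env.get_image("scene");im=d["image"]
cv2.imwrite("pics/s4z.png",cv2.resize(im[280:350,190:265,::-1],None,fx=8,fy=8,interpolation=2))
E
```

```text
time_s: 10.25
position: [0.5367, -0.1265, 0.1223]
tool_rot: [[0.606, 0.795, 0.0], [0.795, -0.606, 0.0], [0.0, 0.0, -1.0]]
ft_force: [-0.1, 0.4, -2.6]
grip_width: 0.0543
stem in tool mm [-84.   18.5  -0. ]
scene [221. 288.] [212 281  19  16 221] [[-84.4  19.2  14.3]]
scene [444. 307.] [437 297  17  23 195] [[202.2  65.7  14.4]]
```

View pics/s4z.png

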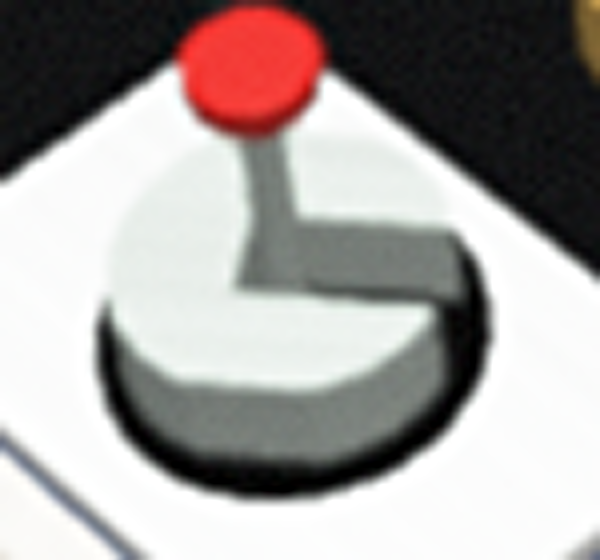

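View pics/wrist4.png

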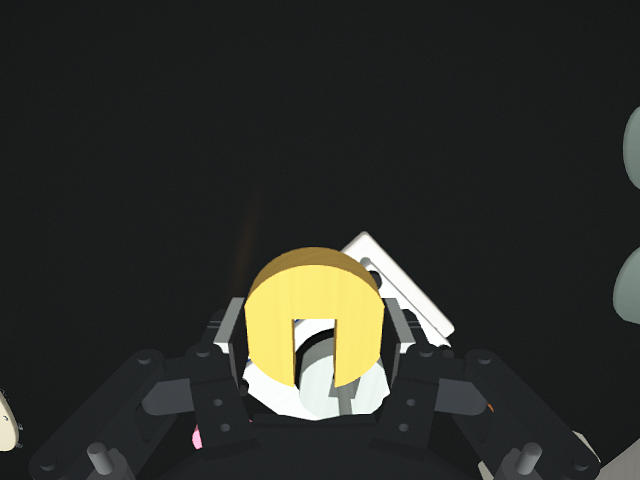

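```bash
python3 - <<'E'
from h import *
d=env.get_image("scene")
f=lambda u,v:(u/8+190,v/8+280)
P=plane(d,"scene",[f(240,288),f(440,303),f(295,218),f(445,230)],.06)[:,:2]
for a,b in((0,1),(2,3)):
    v=P[b]-P[a];print(P[a],P[b],np.degrees(np.arctan2(v[1],v[0])))
E
python3 -m pendant '[[[0,0.1,0.1],[0,0,0]],[[0,0.088,0.1],[0,0,0]],[[0,0,0.1],[0,0,0]],[[0,0,0],[0,0,0]],[[0,0,0],[0,0,0]]]'
python3 - <<'E'
from h import *
s=env.observe();R=np.array(s["tool_rot"]);p=s["position"]
print("stem in tool mm",np.round((np.array([.5003,-.2045,p[2]])-p)@R*1000,1))
for n in ["side","scene"]:
    d=env.get_image(n);im=d["image"];cv2.imwrite(f"pics/{n}5.png",im[:,:,::-1])
a=cv2.imread("pics/scene5.png")[220:370,160:310];b=cv2.imread("pics/side5.png")[120:240,250:370]
cv2.imwrite("pics/t5.png",np.hstack([cv2.resize(a,(400,400)),cv2.resize(b,(400,400))]))
E
```

```text
[ 0.50326565 -0.21479431] [ 0.52788516 -0.19052384] 44.590956038279664
[ 0.49633155 -0.19901311] [ 0.51523756 -0.18065876] 44.151743374462235
time_s: 11.08
position: [0.5513, -0.1383, 0.0924]
tool_rot: [[0.605, 0.796, -0.0], [0.796, -0.605, 0.0], [0.0, -0.0, -1.0]]
ft_force: [0.9, -0.6, -3.8]
grip_width: 0.0545
stem in tool mm [-83.6  -0.6  -0. ]
```

View pics/t5.png

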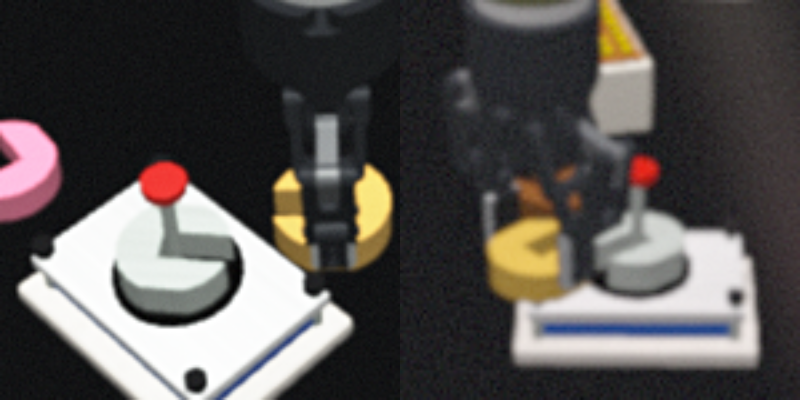

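Refined steel slot yaw is about 44.4°, 8° off opposite, which is well inside tolerance. The pictures show the brass flat, level between knob and steel mass, with its slot facing the stem. Sliding in now.

```bash
python3 -m pendant '[[[-0.15,0,0],[0,0,0]],[[-0.2,0,0],[0,0,0]],[[-0.2,0,0],[0,0,0]],[[-0.1,0,0],[0,0,0]],[[-0.1,0,0],[0,0,0]],[[-0.08,0,0],[0,0,0]],[[0,0,0],[0,0,0]],[[0,0,0],[0,0,0]]]'
python3 - <<'E'
from h import *
s=env.observe();R=np.array(s["tool_rot"]);p=s["position"]
print("stem in tool mm",np.round((np.array([.5003,-.2045,p[2]])-p)@R*1000,1))
for n in ["side","scene"]:
    d=env.get_image(n);im=d["image"];cv2.imwrite(f"pics/{n}6.png",im[:,:,::-1])
a=cv2.imread("pics/scene6.png")[220:370,160:310];b=cv2.imread("pics/side6.png")[120:240,250:370]
cv2.imwrite("pics/t6.png",np.hstack([cv2.resize(a,(400,400)),cv2.resize(b,(400,400))]))
E
```

```text
time_s: 12.18
position: [0.5013, -0.2042, 0.0923]
tool_rot: [[0.605, 0.796, 0.0], [0.796, -0.605, 0.0], [0.0, 0.0, -1.0]]
ft_force: [0.3, 0.3, -3.0]
grip_width: 0.0542
stem in tool mm [-0.9 -0.6 -0. ]
```

View pics/t6.png

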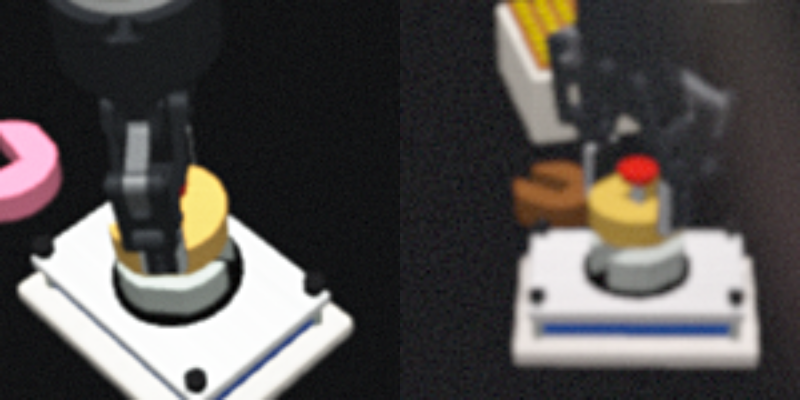

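The brass is under the knob with the stem in its slot and no contact force. Now I lower it gently.

```bash
python3 -m pendant '[[[0,0,0.02],[0,0,0]],[[0,0,0.02],[0,0,0]],[[0,0,0.015],[0,0,0]],[[0,0,0.01],[0,0,0]],[[0,0,0.008],[0,0,0]],[[0,0,0],[0,0,0]],[[0,0,0],[0,0,0]]]'
python3 -m pendant '[[[0,0,0.006],[0,0,0]],[[0,0,0.006],[0,0,0]],[[0,0,0],[0,0,0]],[[0,0,0],[0,0,0]]]'
```

```text
time_s: 13.15
position: [0.5012, -0.2044, 0.0851]
tool_rot: [[0.605, 0.796, 0.0], [0.796, -0.605, -0.0], [0.0, 0.0, -1.0]]
ft_force: [-0.3, -0.5, -3.3]
grip_width: 0.0544
time_s: 13.65
position: [0.5011, -0.2044, 0.0838]
tool_rot: [[0.605, 0.796, -0.0], [0.796, -0.605, 0.0], [-0.0, -0.0, -1.0]]
ft_force: [-0.5, 0.5, -2.7]
grip_width: 0.0547
```

```bash
python3 -m pendant '[[[0,0,0.006],[0,0,0]],[[0,0,0.006],[0,0,0]],[[0,0,0],[0,0,0]],[[0,0,0],[0,0,0]]]'
python3 - <<'E'
from h import *
for n in ["side","scene"]:
    d=env.get_image(n);im=d["image"];cv2.imwrite(f"pics/{n}7.png",im[:,:,::-1])
a=cv2.imread("pics/scene7.png")[240:350,170:280];b=cv2.imread("pics/side7.png")[150:230,280:360]
cv2.imwrite("pics/t7.png",np.hstack([cv2.resize(a,(400,400),interpolation=2),cv2.resize(b,(400,400),interpolation=2)]))
E
```

```text
time_s: 14.15
position: [0.5011, -0.2045, 0.083]
tool_rot: [[0.605, 0.796, 0.0], [0.796, -0.605, -0.0], [-0.0, 0.0, -1.0]]
ft_force: [-2.8, 1.0, 6.1]
grip_width: 0.0543
```

View pics/t7.png

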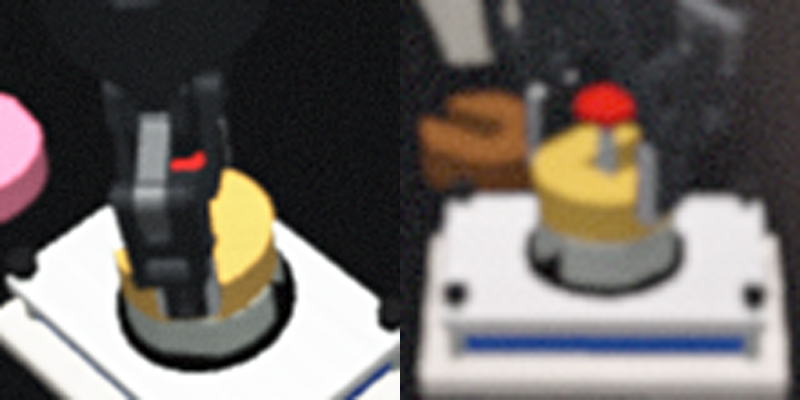

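The brass rests on the steel mass: +6 N upward, brass sitting flush in both views. Release, then go straight up; the open fingers clear the knob.

```bash
python3 -m pendant '[[[0,0,0],[0,0,0]],[[0,0,0],[0,0,0]],[[0,0,0],[0,0,0]],[[0,0,0],[0,0,0]],[[0,0,0],[0,0,0]],[[0,0,0],[0,0,0]],[[0,0,0],[0,0,0]]]' 1
python3 -m pendant '[[[0,0,-0.1],[0,0,0]],[[0,0,-0.2],[0,0,0]],[[0,0,-0.4],[0,0,0]],[[0,0,-0.5],[0,0,0]],[[0,0,-0.4],[0,0,0]],[[0.4,0,0],[0,0,0]],[[0.4,0,0],[0,0,0]],[[0,0,0],[0,0,0]],[[0,0,0],[0,0,0]]]'
python3 - <<'E'
from h import *
for n in ["side","scene","wrist"]:
    d=env.get_image(n);im=d["image"];cv2.imwrite(f"pics/{n}8.png",im[:,:,::-1])
    c=proj(d,n,[[.5003,-.2045,.08]])[0];print(n,c)
a=cv2.imread("pics/scene8.png")[250:360,165:275];b=cv2.imread("pics/side8.png")[150:230,280:360]
cv2.imwrite("pics/t8.png",np.hstack([cv2.resize(a,(400,400),interpolation=2),cv2.resize(b,(400,400),interpolation=2)]))
E
```

```text
time_s: 15.12
position: [0.5011, -0.2045, 0.0826]
tool_rot: [[0.605, 0.796, -0.0], [0.796, -0.605, 0.0], [0.0, -0.0, -1.0]]
ft_force: [0.1, -0.5, -0.9]
grip_width: 0.0857
time_s: 16.25
position: [0.5493, -0.1409, 0.243]
tool_rot: [[0.605, 0.796, 0.0], [0.796, -0.605, -0.0], [-0.0, 0.0, -1.0]]
ft_force: [-0.3, 0.3, 0.3]
grip_width: 0.0855
side [320.53730218 182.01829991]
scene [223.56816296 301.42723517]
wrist [313.45240599 310.60678421]
```

View pics/t8.png

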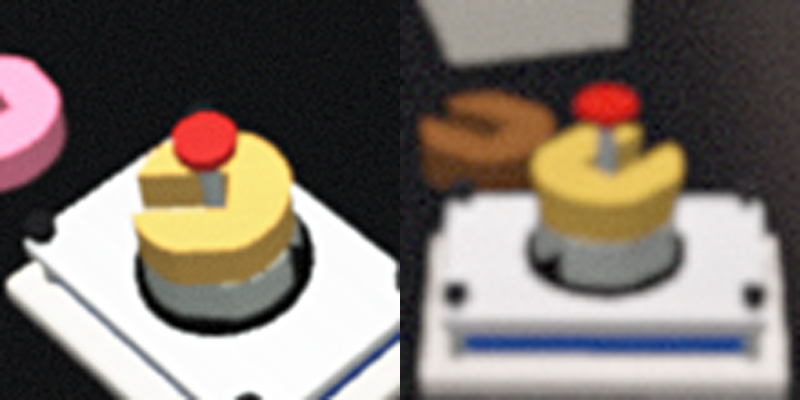

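View pics/wrist8.png

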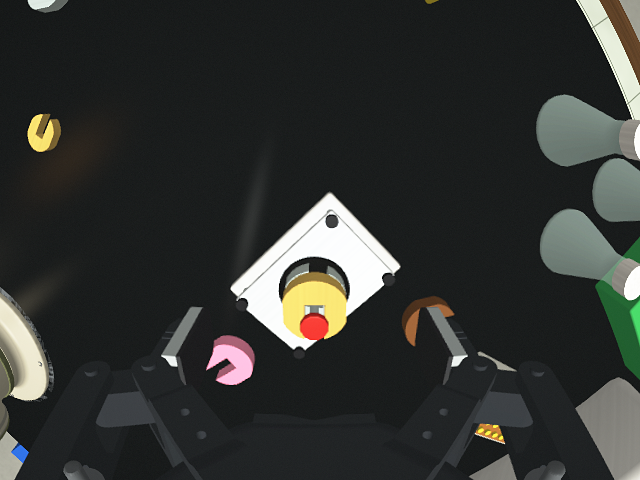

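```bash
python3 - <<'E'
from brass import *
brass("scene",(195,275,255,335),.08,215)
brass("side",(300,165,345,205),.08,190)
brass("wrist",(270,255,360,345),.08,190)
# steel: bottom visible silhouette at z=.06 seam in scene/side: left & right seam ends
from h import *
for n,x0,y0,sc,ox,xs in(("scene",165,250,110/400,0,[(140,265),(180,283),(240,275),(290,245)]),("side",280,150,80/400,400,[(538,215),(570,235),(620,240),(680,215)])):
    d=env.get_image(n);print(n,np.round(plane(d,n,[((u-ox)*sc+x0,v*sc+y0) for u,v in xs],.06)[:,:2]-[.5003,-.2045],4).tolist())
    m=d["image"]
E
```

```text
scene centre [ 0.5001 -0.2065] r 0.0303 slotcent ang -177.5 pca 107.2 slot off 0.0048
side centre [ 0.4991 -0.2016] r 0.03 slotcent ang -109.1 pca -97.6 slot off 0.0115
wrist centre [ 0.5001 -0.2056] r 0.0302 slotcent ang -129.0 pca -127.8 slot off 0.0113
scene [[-0.0014, -0.0338], [0.0153, -0.027], [0.0264, -0.008], [0.0267, 0.0142]]
side [[0.025, 0.014], [0.0099, 0.0274], [-0.0107, 0.0284], [-0.0331, 0.0061]]
```

```bash
python3 -c "
from rig import env
print(env.observe()['time_s']);print(env.close_job())"
```

```text
16.65
the job is handed in; nothing more can be done
None
```

The large brass mass is on the press stem, on top of the steel mass and released. I handed the job in at 16.65 s of the 38 s allowed; the hand-in gives no verdict.

**What I did:** I gripped the brass mass by its flats and turned it. I slid it in under the knob with the stem in its slot and lowered it until it touched (about 6 N). Then I opened the gripper and moved up and clear.

**Last checks:**
- **Brass position:** the three cameras put its centre within about 3 mm of the stem (limit 12 mm).
- **Seating:** its top face measured the full 30 mm radius at the expected height of z = 80 mm, so it looks flat. The scene and side pictures show it flush on the steel mass, with no visible gap.
- **Slot direction:** the wrist camera gives about −128°. The steel mass's slot measured about 44° beforehand, so they are about 8° off exactly opposite, well within tolerance.
- **Steel mass:** it appears seated on the pan, and its visible edge is centred on the stem to within about 4 mm.

**Disagreements and slips:**
- **Slot readings:** the scene and side slot-angle readings of the final pose disagreed (−177° and −109° by slot centroid). The knob and stem spoil those masks, so I relied on the wrist camera, the tool's orientation and the pictures.
- **Steel slot angle:** my first estimate was 53°, and I aligned the brass to that; the 8° comes from this.
- **Turn error:** I turned the brass 10° too far at first, which brought it closer to the stem than planned. I backed off and corrected it before sliding in, and nothing was touched.

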